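Isolate and drain the pipe training rig

TASK

Make the copper training rig safe for the next class: first screw the gate valve fully shut by cranking its red handwheel clockwise until it stops (a bit more than one full turn), and then open the drain by swinging the yellow lever a quarter turn until it lies along the pipe. Do not open the drain before the gate valve is shut, let go when you are done, and do not shift the bottle, jar, coupling or wrench lying about.

Things in the scene. Friction and masses are not known exactly. Their poses are not given: they have to be found in the camera images.
- rig: Fixed rig: plywood board 180 x 570 x 18 mm with a copper pipe along rig y, axis 75 mm above the bench. Origin on the bench below the pipe axis; board from y -300 to +270 mm; z up. At y +115 a brass gate valve with red handwheel on a 54 mm pipe; at y -125 a ball valve with yellow drain lever on a 28 mm pipe, then an outlet elbow at y -247 (93 mm high) over a black tray. Place and yaw vary.
- wheel_centre (a point): Centre of the red three-spoke handwheel, on its upright axis, 205 mm above the bench. The level rim is a ring of 172 mm outer diameter and 16 mm thick bar, its top 213 mm above the bench.
- grip_centre (a point): Middle of the upright black crank grip standing on the handwheel's rim, 72 mm from the wheel's axis: a cylinder 28 mm across, 70 mm tall, from 222 to 292 mm above the bench (this point 257 mm). It revolves freely on its own pin, so a gripper holding it from above can carry it round the circle without turning the wrist; the wheel turns with it.
- gate (a joint): Gate valve opening in rad of handwheel turn: 0 = fully shut at a hard stop; grows counterclockwise from above, to 9.0. Starts at 6.6 to 8.2. At 0 the grip is on the side of the wheel next to the yellow band painted round the pipe (rig +y): when shutting, it passes the band once and stops there the second time. Stays where left; about 3 N at the grip turns it.
- drain_pivot (a point): Upright axis of the drain lever, at the lever's mid height, 138 mm above the bench.
- drain_tip (a point): Free end of the yellow drain lever at mid height, 138 mm above the bench. The lever is a level bar 135 mm long from its pivot to this end, 24 mm wide and 14 mm thick (131 to 145 mm above the bench); the 28 mm pipe's top is 89 mm above the bench.
- drain (a joint): Drain lever angle in rad: 0 = shut, lever across the pipe, pointing to rig -x (towards the robot); grows counterclockwise from above; 1.571 = fully open at a hard stop, lever along the pipe, pointing to rig -y, away from the handwheel. Starts at 0 to 0.12. Stays where left; about 2 N near its end moves it.
- water_bottle: Upright water bottle with a blue label, 64 mm in diameter, 190 mm tall, loose; origin at the centre of its underside. Leave alone.
- flux_jar: White jar with a green lid, 60 mm in diameter, 70 mm tall, loose; origin at the centre of its underside. Leave alone.
- coupling: Copper pipe coupling standing on end, 62 mm in diameter, 70 mm tall, loose; origin at the centre of its underside. Leave alone.
- wrench: Steel wrench 200 mm long lying flat along its own x axis, loose. Leave alone.

How it is judged:
By the outcome, as a careful person would: the job done as asked, in the order asked, and still so for the second after the job is handed in, with the robot touching nothing.
It also fails if it takes over 67 s, if anything falls off the work surface, if the arm or the gripper's body presses on something with over 40 N, if the wrist force passes 120 N, or if a joint passes its speed limit or range.

ROBOT

A 7-joint arm with a two-finger parallel gripper is mounted at the origin on the work surface. World frame = base frame: x ahead of the robot, y to its left, z up, the work surface at z = 0. Lengths are in m, angles in rad, forces in N, time in s.
With the tool pointing down it reaches from about 0.4 to 0.85 m from the base axis. Payload 6.9 kg.
Tool frame: the origin (TCP) lies midway between the tips of the shut fingers; the grasp point (between the pads) lies behind it (ctrl.pinch_z is the z of the grasp point in the tool frame, in m); z points along the fingers, y is the line along which they close (so a half turn about z gives the same grasp; the last joint's range is limited). The gripper opens to 85 mm and grips with 20 to 120 N. Pads are 22 mm wide; open, the fingers measure 114 mm over their backs; the gripper's body (76 mm by 85 mm) begins 54 mm behind the grasp point. The pads swing forward as they close: fully open they stand 13 mm farther back than shut.
Start: joints at [1.302, 0.507, -0.238, 1.5, 0.126, 1.149, -0.155], TCP at [0.229, -0.582, 0.231] pointing down, gripper open.
Joint ranges: [-3.08, 3.08], [-0.24, 2.05], [-1.43, 1.35], [0, 2.5], [-1.52, 4.66], [0.17, 1.96], [-2.89, 2.89]. Speed limits (rad/s): [2.39, 2.39, 3.14, 3.14, 3.14, 3.14, 3.14].

INTERFACE

Orientations are given as a unit quaternion [w, x, y, z].
In Python, from station import ctrl, get_state, vision, ticket, models gives the robot as it stands. Calls block until the motion is done:
- ctrl.movep(position, orientation): joint-space move of the TCP to a pose.
- ctrl.movel(position, frame=None, max_speed=0.15): straight line of the TCP; frame=None keeps the orientation; max_speed is the mean speed in m/s.
- ctrl.set_joints(angles): joint-space move.
- ctrl.ungrasp() and ctrl.close_gripper(force=None): open the fingers fully, or close them until they stop; force is the grip in N (None keeps the last).
- ctrl.pause(seconds).
- ctrl.ik(position, orientation): joint angles nearest the present ones, or None.
- get_state(): the state.
- vision.grab_frame(name): name is "side" or "top"; returns (picture, depth): 480x640x3 uint8, blue, green, red; 480x640 float32, m along the optical axis (not along the pixel's ray), 0 where there is no reading.
- vision.camera_info(name): a dict with "mtx" (3x3 intrinsics, pixels), "R" (3x3) and "t" (3): a world point X has camera coordinates R X + t. Camera axes: x right, y down, z forward; pixel columns grow to the right and rows downward; lengths in m; the calibration is good to about 2 mm. A picture is of the moment at which its call begins. camera_info takes no time and is no camera call.
A pose or a line that the arm cannot do raises ctrl.Unreachable and nothing moves.
- ticket.close_job(): hands the job in; it is judged then, once.
Trained networks look in the newest picture that a camera, given by its name, has taken for a name from the list of things; names that differ only in an ending like _2 or _b are one class to them, and where a whole thing is asked for, a point or a joint stands for the part that bears it (a point fixed in the world has none). Each returns a list of dicts, best first, with "p" (0 to 1); they miss things now and then, are a little off and sometimes report something else, mostly with a low value. They report only what shows in the picture. A call takes as long as a camera call.
- models.recognise(camera, target): "point" ([column, row] in pixels, amid what is visible of it).
- models.masks_of(camera, target): "mask" (480x640 bool, what is visible of it) and "point" ([column, row] in pixels, amid what is visible of it).
The state is a dict: "time": time; "qpos": joint angles; "qd": joint speeds; "tau": joint torques, N m; "tcp_pos": TCP position; "eef_rot": TCP orientation; "contact_force": force on the tool from outside, world axes, zero at the start; "wrist_torque": the same for the moment, N m; "width": finger opening in m; "gripper_force": force on a finger pad.
Only numpy, scipy, OpenCV 4.12 (cv2) and the standard library are available. Lean on these libraries where they do the work, as an engineer would, in place of code of your own. Each camera call takes 0.05 s, during which the arm holds its last target. There are 200 camera calls.

## Working session

There is one attempt and no reset: what is moved stays moved. The work goes in short steps, each a Python script; the robot and the scene stay as the last script left them, time stands still between calls to the robot, and variables do not carry over. Pictures are saved under pics/ and viewed, at most 10 in all, crops included, and the job is handed in when it is done.

```bash
mkdir -p pics; cat > h.py <<'E'
import numpy as np, cv2
from station import ctrl, get_state, vision, ticket, models
def world(cam, px, z):
    c=vision.camera_info(cam); M,R,t=map(np.array,(c["mtx"],c["R"],c["t"]))
    d=R.T@np.linalg.solve(M,[px[0],px[1],1]); o=-R.T@t
    return o+d*(z-o[2])/d[2]
def cloud(cam, depth):
    c=vision.camera_info(cam); M,R,t=map(np.array,(c["mtx"],c["R"],c["t"]))
    v,u=np.mgrid[:480,:640]; p=np.stack([u,v,np.ones_like(u)],-1)@np.linalg.inv(M).T*depth[...,None]
    return (p-t)@R
E
python3 - <<'E'
from h import *
for n in("top","side"):
    im,d=vision.grab_frame(n); cv2.imwrite(f"pics/{n}0.png",im); W=cloud(n,d)
    c=vision.camera_info(n); print(n,"cam at",(-np.array(c["R"]).T@c["t"]).round(3))
    for k,z in dict(wheel_centre=.205,grip_centre=.257,drain_pivot=.138,drain_tip=.138,water_bottle=.19,flux_jar=.07,coupling=.07,wrench=.01).items():
        for r in models.recognise(n,k)[:2]:
            p=r["point"]; q=np.clip(np.round(p).astype(int),0,[639,479]); print(k,round(r["p"],2),np.round(p),"z-plane",world(n,p,z).round(3),"depth",W[q[1],q[0]].round(3))
s=get_state(); print(s["time"],s["eef_rot"],ctrl.pinch_z,s["width"])
E
```

```text
top cam at [ 0.322 -0.031  1.732]
wheel_centre 0.61 [297. 239.] z-plane [ 0.534 -0.003  0.205] depth [ 0.548 -0.     0.105]
drain_pivot 0.97 [299. 241.] z-plane [ 0.538 -0.005  0.138] depth [ 0.543 -0.006  0.102]
drain_pivot 0.58 [335. 269.] z-plane [ 0.464 -0.101  0.138] depth [ 0.463 -0.099  0.148]
drain_tip 0.57 [336. 267.] z-plane [ 0.469 -0.101  0.138] depth [ 0.468 -0.102  0.147]
water_bottle 0.72 [139. 221.] z-plane [0.588 0.401 0.19 ] depth [0.593 0.411 0.155]
flux_jar 0.64 [337. 270.] z-plane [ 0.467 -0.107  0.07 ] depth [ 0.46  -0.104  0.148]
flux_jar 0.63 [311. 166.] z-plane [ 0.76  -0.041  0.07 ] depth [ 0.758 -0.04   0.073]
coupling 0.56 [455. 210.] z-plane [ 0.628 -0.439  0.07 ] depth [ 0.641 -0.454  0.007]
wrench 0.65 [480. 286.] z-plane [ 0.424 -0.513  0.01 ] depth [ 0.423 -0.513  0.009]
side cam at [ 0.403 -1.137  1.114]
wheel_centre 0.98 [311. 282.] z-plane [ 0.522 -0.205  0.205] depth [ 0.537 -0.09   0.092]
grip_centre 0.63 [312. 211.] z-plane [0.564 0.052 0.257] depth [0.573 0.112 0.214]
drain_pivot 0.95 [311. 283.] z-plane [ 0.531 -0.14   0.138] depth [ 0.537 -0.091  0.09 ]
drain_tip 0.55 [288. 278.] z-plane [ 0.465 -0.11   0.138] depth [ 0.466 -0.114  0.144]
flux_jar 0.85 [378. 273.] z-plane [ 0.757 -0.062  0.07 ] depth [ 0.759 -0.058  0.066]
coupling 0.56 [362. 395.] z-plane [ 0.605 -0.487  0.07 ] depth [ 0.608 -0.48   0.058]
coupling 0.2 [313. 210.] z-plane [0.603 0.316 0.07 ] depth [0.576 0.109 0.219]
wrench 0.87 [291. 428.] z-plane [ 0.421 -0.511  0.01 ] depth [ 0.422 -0.51   0.008]
wrench 0.7 [312. 211.] z-plane [0.61  0.392 0.01 ] depth [0.573 0.112 0.214]
0.9 [-6.25415833e-06  9.82495860e-01  1.86284420e-01 -1.81067817e-05] -0.0187 0.0854491695660161
```

View pics/top0.png

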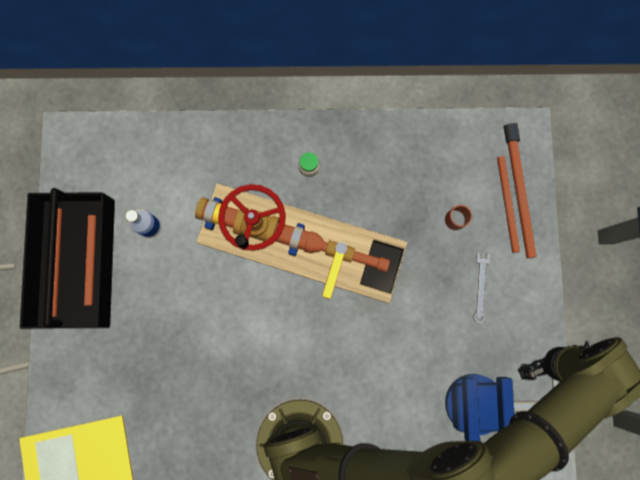

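View pics/side0.png

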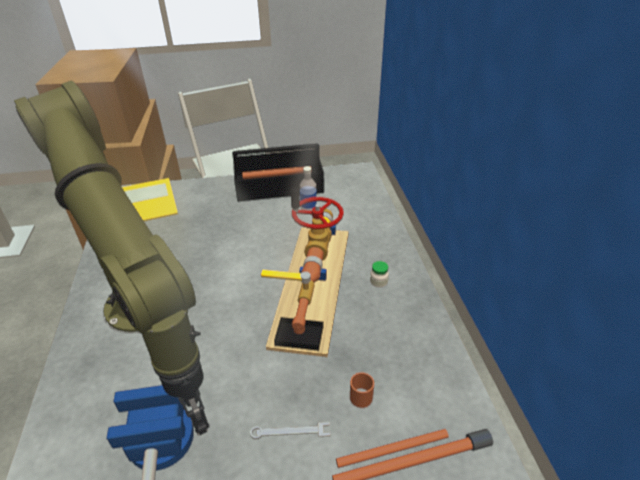

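The top view shows the wheel hub near (252,217), the black grip near (242,241), and the lever running from (342,248) to (327,297). The side view agrees, with the rim around (318,213) and the lever at (262–305,275). Next I'll fit these using colour and depth.

```bash
cat >> h.py <<'E'
def measure(verbose=True):
    im,d=vision.grab_frame("top"); W=cloud("top",d); hsv=cv2.cvtColor(im,cv2.COLOR_BGR2HSV); H,S,V=hsv[...,0],hsv[...,1],hsv[...,2]
    X,Y,Z=W[...,0],W[...,1],W[...,2]; box=(X>.3)&(X<.75)&(Y>-.3)&(Y<.25)&(d>0)
    red=box&((H<6)|(H>174))&(S>150)&(Z>.18)&(Z<.235)
    v,u=np.nonzero(red); P=np.array([world("top",p,.21) for p in zip(u,v)])
    from scipy.optimize import least_squares
    f=least_squares(lambda q:np.minimum(0,0)+np.where(np.hypot(*(P[:,:2]-q[:2]).T)>.055,np.hypot(*(P[:,:2]-q[:2]).T)-q[2],0),[*np.median(P[:,:2],0),.078],loss="soft_l1",f_scale=.005)
    grip=box&(Z>.27)&(Z<.31)&(np.hypot(X-f.x[0],Y-f.x[1])<.12)
    yel=box&(H>20)&(H<35)&(S>150)&(Z>.12)&(Z<.16)
    v,u=np.nonzero(yel); L=np.array([world("top",p,.145) for p in zip(u,v)])
    gv,gu=np.nonzero(grip&(V<70)); G=np.array([world("top",p,.292) for p in zip(gu,gv)])
    return im,W,f.x,G,L,P
E
python3 - <<'E'
from h import *
im,W,w,G,L,P=measure()
print("wheel",w,len(P)); print("grip",len(G),G.mean(0) if len(G) else 0, np.ptp(G,axis=0) if len(G) else 0)
if len(G): g=G.mean(0)[:2]; print("r",np.hypot(*(g-w[:2])))
print(len(L)); r=cv2.minAreaRect(L[:,:2].astype(np.float32)*1000); print(r, cv2.boxPoints(r))
# pipe axis: blobs for yaw: board mask by colour
hsv=cv2.cvtColor(im,cv2.COLOR_BGR2HSV); Z=W[...,2]
b=(abs(Z-.018)<.008)&(hsv[...,1]>50)&(hsv[...,0]>5)&(hsv[...,0]<25)&(W[...,0]>.35)&(W[...,0]<.75)&(abs(W[...,1])<.4)
v,u=np.nonzero(b); B=np.array([world("top",p,.018)[:2] for p in zip(u,v)]).astype(np.float32)*1000
r=cv2.minAreaRect(B); print("board",r,cv2.boxPoints(r))
E
```

```text
wheel [0.59131358 0.11206716 0.07693852] 1295
grip 108 [0.51990124 0.12934502 0.292     ] [2.65355243e-02 2.38313689e-02 2.22044605e-16]
r 0.07347276409416491
396
((448.0423889160156, -92.80396270751953), (23.208398818969727, 120.12953186035156), 71.93601989746094) [[ 387.33997   -85.211395]
 [ 501.5484   -122.46101 ]
 [ 508.7448   -100.39653 ]
 [ 394.53638   -63.14691 ]]Traceback (most recent call last):
  File "<stdin>", line 9, in <module>
  File "h.py", line 4, in world
    c=vision.camera_info(cam); M,R,t=map(np.array,(c["mtx"],c["R"],c["t"]))
ValueError: time passes only in moves, steps and waits
```

```bash
cat >> h.py <<'E'
C=np.array([.5913,.1121]); PV=np.array([.519,-.116]); EY=(C-PV)/np.linalg.norm(C-PV); EX=np.array([EY[1],-EY[0]]); R=.072
A0=np.arctan2(EY[1],EY[0])           # world angle of grip at gate=0
down=lambda yaw:[0,np.cos(yaw/2),np.sin(yaw/2),0]
at=lambda g:C+R*np.array([np.cos(A0+g),np.sin(A0+g)])
E
python3 - <<'E'
from h import *
print("yaw",np.degrees(A0)-90,"gate0",np.arctan2(.12935-C[1],.5199-C[0])-A0+2*np.pi)
lo=np.array([-3.08,-.24,-1.43,0,-1.52,.17,-2.89]);hi=np.array([3.08,2.05,1.35,2.5,4.66,1.96,2.89])
def marg(p,y):
    q=ctrl.ik(list(p),down(y))
    return -1 if q is None else min((np.array(q)-lo).min(),(hi-q).min())
for y in np.radians(np.arange(-150,181,30)):
    m=[marg([*at(g),.243],y) for g in np.arange(0,6.28,.785)]+[marg([.52,.129,.38],y)]
    l=[marg([*(PV-.11*(np.cos(t)*EX+np.sin(t)*EY)),.12],y) for t in (0,.8,1.57)]
    print(np.degrees(y).round(),round(min(m),2),round(min(l),2))
E
```

```text
yaw -17.58685754125925 gate0 7.923876089339945
-150.0 0.2 0.2
-120.0 0.2 0.2
-90.0 0.2 0.16
-60.0 0.03 0.34
-30.0 0.15 0.34
0.0 0.34 0.34
30.0 0.27 0.34
60.0 0.3 0.34
90.0 0.28 0.34
120.0 0.23 0.34
150.0 0.17 0.34
180.0 0.05 0.34
```

```bash
python3 - <<'E'
from h import *
s=get_state(); p=s["tcp_pos"]
ctrl.movel([p[0]+.05,p[1]+.05,.42],max_speed=.3)
ctrl.movep([.520,.129,.40],down(0)); print(get_state()["time"])
ctrl.movel([.520,.129,.243],max_speed=.15)
print(get_state()["contact_force"])
ctrl.close_gripper(30); s=get_state(); print(s["time"],s["width"],s["gripper_force"],s["contact_force"],s["tcp_pos"])
g=7.924
for k in range(2):
    g-=.3; ctrl.movel([*at(g),.243],max_speed=.12); s=get_state(); print(round(g,2),s["time"],s["contact_force"].round(1) if hasattr(s["contact_force"],'round') else s["contact_force"],s["width"])
im,_=vision.grab_frame("side"); cv2.imwrite("pics/s1.png",im[130:330,180:450].repeat(2,0).repeat(2,1))
E
```

```text
4.2667
[0.44040258 0.03957897 0.53650777]
6.025 0.027088471673290527 30.007528066635132 [-1.27808501  0.69645492  3.37209098] [0.52013614 0.12956094 0.2434763 ]
7.62 6.3583 [-2.7  5.4  5.2] 0.027293637827554826
7.32 6.6917 [-1.7  6.1  4.2] 0.02717224503038103
```

View pics/s1.png

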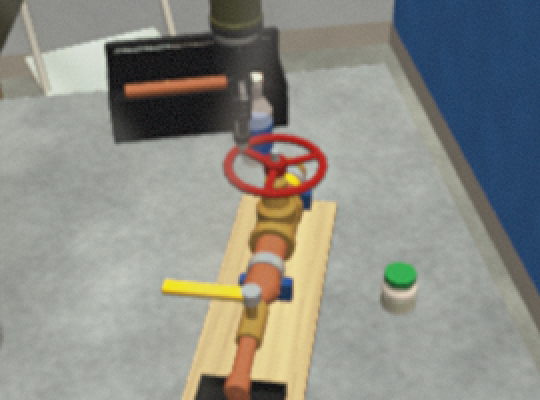

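The gripper holds the grip (crop around (243,120)), and the wheel turns under about 6 N. I'll keep cranking until the stop.

```bash
python3 - <<'E'
from h import *
g=7.324; i=0
while g>-.25:
    g-=.3 if g>.55 else .05
    ctrl.movel([*at(g),.243],max_speed=.12 if g>.5 else .05); s=get_state(); f=np.array(s["contact_force"]); i+=1
    a=A0+g; ft=f[:2]@[-np.sin(a),np.cos(a)]; fr=f[:2]@[np.cos(a),np.sin(a)]
    if i%3==0 or g<.5: print(round(g,3),round(s["time"],2),"t",ft.round(1),"r",fr.round(1),"z",f[2].round(1),round(s["width"],4))
    if np.linalg.norm(f)>45 or s["width"]<.024 or (g<.4 and ft>25): break
im,_=vision.grab_frame("top"); cv2.imwrite("pics/t2.png",im[160:320,170:430].repeat(3,0).repeat(3,1))
E
```

```text
6.424 7.74 t -3.1 r 5.5 z 3.8 0.0274
5.524 8.74 t -2.6 r -1.5 z 7.6 0.027
4.624 9.74 t -2.2 r -7.4 z 9.4 0.0272
3.724 10.74 t -2.7 r -6.1 z 6.1 0.0274
2.824 11.74 t -2.9 r -2.1 z 7.8 0.0272
1.924 12.74 t -4.0 r 6.5 z 13.5 0.0269
1.024 13.74 t -1.8 r 7.0 z 7.9 0.0271
0.424 14.66 t -0.9 r 6.6 z 6.5 0.0271
0.374 14.91 t 0.1 r 7.1 z 7.3 0.0276
0.324 15.16 t 0.7 r 5.6 z 7.5 0.0273
0.274 15.41 t 1.2 r 5.4 z 7.2 0.0274
0.224 15.66 t -0.7 r 5.7 z 7.6 0.0276
0.174 15.91 t 0.7 r 6.2 z 7.2 0.0269
0.124 16.16 t 0.8 r 4.9 z 7.1 0.0272
0.074 16.41 t 0.3 r 4.8 z 7.4 0.0273
0.024 16.66 t 1.2 r 5.2 z 7.2 0.0273
-0.026 16.91 t 10.7 r 1.6 z 11.1 0.0273
-0.076 17.16 t 21.3 r -1.5 z 14.9 0.0279
-0.126 17.41 t 28.3 r -7.2 z 17.3 0.0273
```

View pics/t2.png

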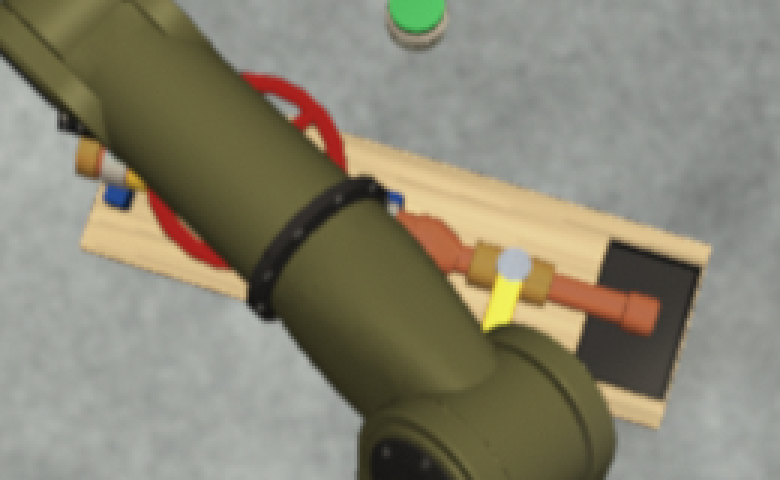

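The arm hides the wheel at (200–340, 80–260), but the force rose sharply at gate ≈ 0, which is the stop. I'll ease off, release, lift and check.

```bash
python3 - <<'E'
from h import *
ctrl.movel([*at(-.03),.243],max_speed=.05); print(np.round(get_state()["contact_force"],1))
ctrl.ungrasp(); p=get_state()["tcp_pos"]
ctrl.movel([p[0],p[1],.40],max_speed=.2)
S=PV-.112*EX+.06*EY
ctrl.movep([*S,.36],down(0)); ctrl.close_gripper(20)
print(get_state()["time"],get_state()["tcp_pos"],S)
im,W,w,G,L,P=measure()
if len(G): g=G.mean(0)[:2]; print("grip",len(G),g,"gate",np.arctan2(*(g-C)[::-1])-A0)
for n in("side","top"):
    im,_=vision.grab_frame(n); cv2.imwrite(f"pics/{n}3.png",im[130:330,170:450].repeat(2,0).repeat(2,1))
E
```

```text
[-9.7  5.5 10. ]
21.125 [ 0.4303482  -0.02500056  0.36000612] [ 0.43036395 -0.02496346]
grip 108 [0.61120588 0.1790517 ] gate 0.017955006403533647
```

View pics/side3.png

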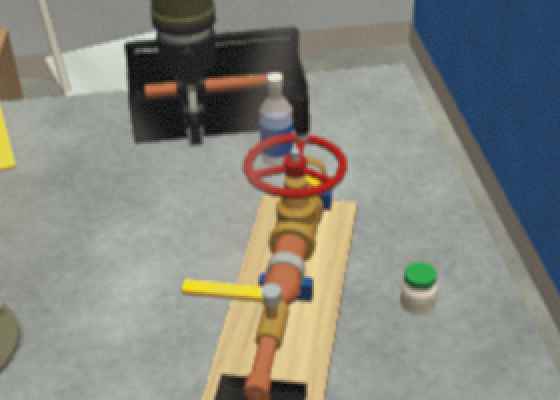

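View pics/top3.png

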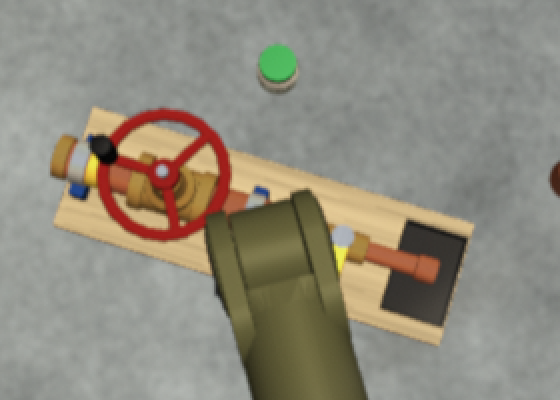

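Top view: the grip at (102,148) is beside the yellow band, measured gate ≈ 0.02, so it is shut. Side view: the lever still lies across the pipe and nothing else has moved. Now I'll push the lever.

```bash
python3 - <<'E'
from h import *
def pt(t,off=.027,r=.112):   # lever angle t; finger on the trailing side
    u=-np.cos(t)*EX-np.sin(t)*EY; n=np.sin(t)*EX-np.cos(t)*EY
    return [*(PV+r*u-off*n),.12]
S=PV-.112*EX+.06*EY
ctrl.movel([*S,.12],max_speed=.15); print(np.round(get_state()["contact_force"],1))
t=-.05
while t<1.80:
    t+=.15 if t<1.4 else .04
    ctrl.movel(pt(t),max_speed=.1 if t<1.4 else .04); s=get_state(); f=np.array(s["contact_force"])
    n=np.sin(t)*EX-np.cos(t)*EY; fp=-f[:2]@n
    print(round(t,2),round(s["time"],2),"push",fp.round(1),f.round(1))
    if np.linalg.norm(f)>40 or (t>1.4 and fp>20): break
u=pt(t-.4,.05)
ctrl.movel(u,max_speed=.1); ctrl.movel([*u[:2],.35],max_speed=.2)
ctrl.movep([.45,-.30,.40],down(0))
im,W,w,G,L,P=measure(); g=G.mean(0)[:2]; print(get_state()["time"],"gate",np.arctan2(*(g-C)[::-1])-A0)
r=cv2.minAreaRect(L[:,:2].astype(np.float32)*1000); print(r); print(cv2.boxPoints(r), "rig -y",-EY)
for n in("side","top"):
    im,_=vision.grab_frame(n); cv2.imwrite(f"pics/{n}4.png",im[100:480,120:540])
E
```

```text
[0.9 0.1 0.5]
0.1 23.62 push 0.6 [-0.9  0.8  0.1]
0.25 23.94 push 0.3 [-0.6  0.3 -1.2]
0.4 24.27 push 0.9 [-0.3  0.8  0.1]
0.55 24.59 push -0.3 [-0.6 -0.5  0.4]
0.7 24.92 push -0.0 [-0.5 -0.2 -0.5]
0.85 25.24 push 0.2 [0.7 0.7 0.3]
1.0 25.57 push 0.4 [0.  0.5 0.3]
1.15 25.89 push 0.1 [-0.2 -0.   0.2]
1.3 26.22 push 0.8 [-0.8  0.2  0.4]
1.45 26.8 push 0.1 [-0.2 -0.1  1. ]
1.49 27.07 push -0.1 [0.5 1.  0.3]
1.53 27.33 push 0.1 [-0.2 -0.4  0.1]
1.57 27.6 push 3.3 [-2.6  2.7  1.7]
1.61 27.87 push 15.4 [-13.8   7.8   7.2]
1.65 28.13 push 27.9 [-25.1  15.   18.9]
30.9333 gate 0.020820410179102522
((534.095458984375, -75.0201416015625), (356.7723693847656, 27.22016143798828), 70.06822967529297)
[[ 460.48865 -238.08118]
 [ 486.07825 -247.36053]
 [ 607.7023    88.04089]
 [ 582.1127    97.32025]] rig -y [-0.30215124 -0.95326   ]
```

View pics/side4.png

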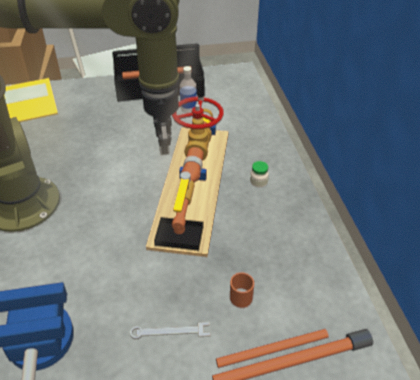

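View pics/top4.png

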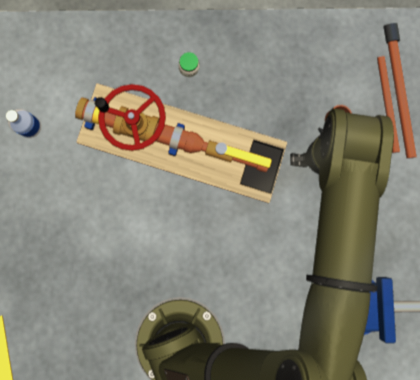

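The lever lies along the pipe over the tray, running from (222,148) to (270,162) in the top crop. The grip is still beside the band at (102,104), and the loose items have not moved. The arm is clear of everything, so I'll hand in.

```bash
python3 -c "
from station import *
print(ticket.close_job())"
```

```text
the job is handed in; nothing more can be done
None
```

I cranked the gate valve shut to its stop, then swung the drain lever open to its stop along the pipe; the gripper has let go, the loose items look undisturbed, and the job was handed in at about 31 s.

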